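# Open the glue press and slide the blank out to the cleat

### The job

The glue has set: push the counterweighted arm of the press up past its balance point until it has swung right back and stays raised by itself. Then, leaving the glued wooden blank lying flat on the board, push it sideways out of the press until its side lies flush against the long wooden cleat. Only push, do not lift the blank, and leave the jar and all the other things where they are.

Things in the scene. Friction and masses are not known exactly. Their poses are not given: they have to be found in the camera images.
- press: Glue press: a white board 320 (x) x 560 (y) x 18 mm lying on the bench, with two wooden posts 46 x 12 mm, 136 mm high, standing near its far edge (at x = +100 mm, y = +-31 mm) and carrying the hinged arm between them. Origin: centre of the board's underside, on the bench; x towards the far edge where the posts stand, y along the board's length, z up. Fixed; never moves in a run.
- pivot (a point): Hinge axis of the press arm, at press x = +100 mm, y = 0, 115 mm above the bench. The axis runs along the press's y.
- swingarm (a joint): Angle of the press arm. 0: arm level, pointing from the pivot towards the press's -x (towards the robot), its rubber pad resting on the blank. Grows as the crossbar end rises. The arm is 24 mm wide, 20 mm thick. A steel counterweight (cylinder 54 mm across) sits on a crank behind and above the pivot: below about 0.85 rad the arm falls back down, above it falls on backwards to its stop at 1.75 rad and stays there. About 1 to 2 N straight up at the crossbar starts to raise it.
- crossbar (a point): Middle of the wooden crossbar at the free end of the arm: a round bar 22 mm across and 130 mm long, parallel to the press's y, 215 mm from the pivot axis. At swingarm 0 it is 115 mm above the bench, its middle 20 to 40 mm in front of the blank's front face, with free space in front of and below it. The pad, a disc 48 mm across, is under the arm 130 mm from the pivot.
- blank: The glued blank, two layers of wood: a loose block 110 (x) x 120 (y) x 45 mm, 0.3 to 0.6 kg, lying on the board under the pad (its underside 18 mm and its top 63 mm above the bench). Origin: centre of its underside; its x and y are nearly those of the press at the start (within 0.15 rad). The side to go against the cleat is the +y or -y one, whichever is nearer the cleat.
- cleat: Long straight wooden cleat fixed on the board, 160 (x) x 30 (y) x 35 mm high, its length along the press's x, on the left (+y) or right (-y) of the blank with 85 to 155 mm between them. Origin: centre of its underside, 18 mm above the bench. The blank is flush when the two origins are 75 mm apart across the cleat (its y).
- jar: Bystander: round jar, 60 mm across, 62 mm high, standing on the board on the side of the blank away from the cleat, at least 65 mm from the blank. Origin: centre of its underside. Do not disturb.
- sander: Bystander: cork sanding block 50 x 90 x 22 mm, on a far corner of the board. Origin: centre of its underside.
- tin: Bystander: round metal can 60 mm across, 60 mm high, on the other far corner of the board. Origin: centre of its underside.
- glue: Bystander: pale bottle 72 mm across, 200 mm high, standing on the bench, near left. Origin: centre of its underside.
- mallet: Bystander: wooden mallet lying on the bench right of the board, head 70 x 120 x 90 mm, handle about 210 mm. Origin: underside, near the middle of its length.
- clamp: Bystander: steel bar clamp 300 mm long lying on the bench left of the board. Origin: underside, middle of its bar.
- brush: Bystander: brush lying on the bench, near right. Origin: on its underside.
There are look-alikes about, which are no part of the job. What is meant by the blank is not blue, purple or red, and is the larger of those in its own colour.

How it is judged:
On the way, in this order (a step that is already met when the one before it is completed fails the run):
1. the press arm has swung back past its balance point and stays up (value of joint swingarm above 1.5 rad), for 0.3 s.
2. the blank lies against the cleat ((y of blank in the frame of cleat between 0.068 and 0.08 m or y of blank in the frame of cleat between -0.08 and -0.068 m)), for 0.2 s.
At the end, for the whole second after the job is handed in: The arm rests raised beyond 1.5 rad; the blank lies flat on the board at rest, its side against the cleat (origins 68 to 80 mm apart across the cleat, within 60 mm along it, turned less than 0.06 rad from it) (value of joint swingarm above 1.5 rad and velocity of joint swingarm between -0.1 and 0.1 rad/s and (y of blank in the frame of cleat between 0.068 and 0.08 m or y of blank in the frame of cleat between -0.08 and -0.068 m) and angle between the y axis of blank and the y axis of cleat, either way round below 0.06 rad and x of blank in the frame of cleat between -0.06 and 0.06 m and z of blank in the frame of press below 0.022 m and angle between blank's own z axis and vertical below 0.05 rad and linear speed of blank below 0.02 m/s); the robot touches nothing.
It fails at once if the blank is lifted off the board or tipped (z of blank in the frame of press above 0.028 m or angle between blank's own z axis and vertical above 0.15 rad).
It fails at once if a bystander is moved by more than 20 mm or knocked over (distance of any of jar, sander, tin, glue, mallet, clamp, brush from where it was at the start of the episode above 0.02 m or angle between any of jar, tin, glue's own z axis and vertical above 0.4 rad).
It also fails if it takes over 59 s, if anything falls off the work surface, if the arm or the gripper's body presses on something with over 40 N, if the wrist force passes 120 N, or if a joint passes its speed limit or range.

### The arm

A 6-joint arm with a two-finger parallel gripper is mounted at the origin on the work surface. World frame = base frame: x ahead of the robot, y to its left, z up, the work surface at z = 0. Lengths are in m, angles in rad, forces in N, time in s.
With the tool pointing down it reaches from about 0.275 to 0.875 m from the base axis. Payload 12.5 kg.
Tool frame: the origin (TCP) lies on the centre line of the jaws, within the pads' length; the fingertips stand 22 mm ahead of it and the grasp point (between the pads) lies 3 mm ahead of it; z points along the fingers, y is the direction in which the jaws open and shut (so a half turn about z gives the same grasp; the last joint's range is limited). The gripper opens to 85 mm and grips with 20 to 120 N. Pads are 22 mm wide; open, the fingers measure 114 mm over their backs; the gripper's body (76 mm by 85 mm) begins 54 mm behind the grasp point. The pads swing forward as they close: fully open they stand 13 mm farther back than shut.
Start: joints at [1.081, 0.351, 1.652, -0, 1.139, -0.085], TCP at [0.217, 0.506, 0.253] pointing down, gripper open.
Joint ranges: [-2.75, 2.75], [-0.79, 2.1], [0.01, 2.65], [-1.57, 4.71], [0.07, 3.14], [-2.87, 2.87]. Speed limits (rad/s): [2.22, 2.22, 2.79, 3.14, 3.14, 3.14].

### API

Orientations are given as a unit quaternion [w, x, y, z].
In Python, from plant import robot gives the robot as it stands.
- The arm moves only by the shell command python3 -m handwheel 'ROWS' [OPENING] [FORCE]. ROWS is JSON, a list of rows, each a list of 4 numbers: the shift along the tool's x, y, z in m, then the turn about the tool's z in rad. In form: [[dx, dy, dz, turn], ...]. A call has 1 to 8 rows; each row is the pose to reach, as a shift and turn from the pose commanded when the call began, along the tool's axes at that moment; what a row does not reach only later rows make up. A row lasts 1/8 s, in which the tool goes at most 62.5 mm and 10.7 degrees, less where a joint would pass 70% of its speed; a pose out of reach is approached as far as the arm can. A call with a gripper value outside its range is refused whole. OPENING is the opening, from 0 (shut) to 1 (fully open), set as the call begins (- or left out, the last holds). The fingers move at their own pace and stop on an object; FORCE is the grip in N (left out, the last holds). Time passes only in rows, so rows that repeat a pose let the fingers close. It gives the time, the measured TCP pose, the force and the opening at its end, in the units of the state.
- robot.read_state(): the state, without advancing time (a new reading comes with each control period).
- robot.get_image(name): name is "scene" or "top" or "wrist"; returns a dict with "img" (400x640x3 uint8, red, green, blue), "vfov" (degrees; the focal length in pixels is half the picture's height over the tangent of half this angle, whatever the lens; pixels are square), "cx", "cy" (the principal point, pixels), "position" and "rotation" of the camera in the world; the wrist camera has in their place "mount" (4x4, takes a point from camera to tool coordinates, whose origin is the TCP and whose axes are the flange's). Camera axes: x right, y up, looking along -z (the intrinsics and any distortion apply to the point x, -y, -z); pixel columns grow to the right and rows downward; lengths in m; the calibration is good to about 2 mm. A picture is of the moment at which its call begins: read the wrist's pose just before it. There is no depth.
- robot.job_done(): hands the job in, once; it reports no verdict.
The state is a dict: "clock": time; "joint_positions": joint angles; "joint_vel": joint speeds; "joint_efforts": joint torques, N m; "eef_pos": TCP position; "tcp_rot": TCP orientation; "ft_force": force on the tool from outside, world axes, zero at the start; "torque": the same for the moment, N m; "finger_gap": opening from 0.0 (shut) to 1.0 (fully open).
Only numpy, scipy, OpenCV 4.12 (cv2) and the standard library are available. Lean on these libraries where they do the work, as an engineer would, in place of code of your own. Each camera call takes 0.05 s, during which the arm holds its last target.

## Working session

There is one attempt and no reset: what is moved stays moved. The work goes in short steps, Python scripts to look and compute and a shell command to move; the robot and the scene stay as the last step left them, time stands still between calls to the robot, and variables do not carry over. Pictures are saved under pics/ and viewed, and the job is handed in when it is done.

```bash
ls; mkdir -p pics
python3 - <<'E'
from plant import robot
import cv2
s=robot.read_state(); print(s['clock'],s['eef_pos'],s['tcp_rot'],s['finger_gap'])
for n in ['scene','top','wrist']:
    d=robot.get_image(n); cv2.imwrite(f'pics/{n}0.png',d['img'][:,:,::-1])
    print({k:v for k,v in d.items() if k!='img'})
E
```

```text
pics
0.0 [0.21642545 0.50529032 0.25276023] [-1.67214658e-04  2.01010005e-01  9.79589012e-01 -5.63498147e-04] 0.9967823223336526
{'vfov': 45.413572505364435, 'cx': 315.2613979209568, 'cy': 192.43899102590444, 'position': array([1.20099947, 0.88611624, 1.21033769]), 'rotation': array([0.29242822, 0.12536336, 0.3704081 , 0.87267841])}
{'vfov': 43.08571426553492, 'cx': 318.5035673580933, 'cy': 203.64935303185715, 'position': array([ 0.22595346, -0.0384467 ,  1.57335556]), 'rotation': array([-0.69410024, -0.06943975,  0.05365858,  0.71450944])}
{'vfov': 68.42297719878538, 'cx': 320.8100319652421, 'cy': 202.5617255416667, 'mount': array([[-5.31770626e-04,  9.47591424e-01,  3.19484289e-01,
         8.17294623e-02],
       [ 9.99999845e-01,  5.57153193e-04,  1.19472418e-05,
         8.27952149e-04],
       [-1.66680588e-04,  3.19484246e-01, -9.47591573e-01,
        -1.19255921e-01],
       [ 0.00000000e+00,  0.00000000e+00,  0.00000000e+00,
         1.00000000e+00]])}
```

View pics/scene0.png

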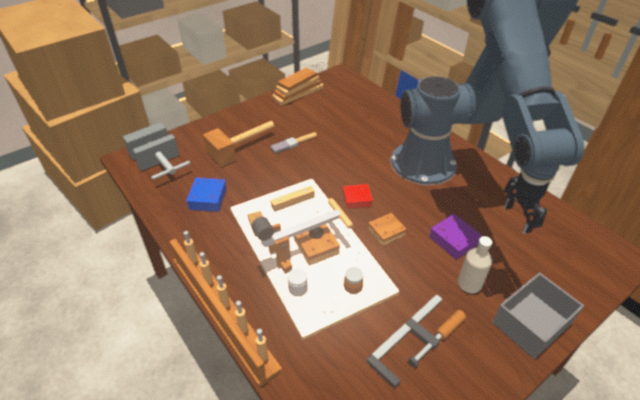

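View pics/top0.png

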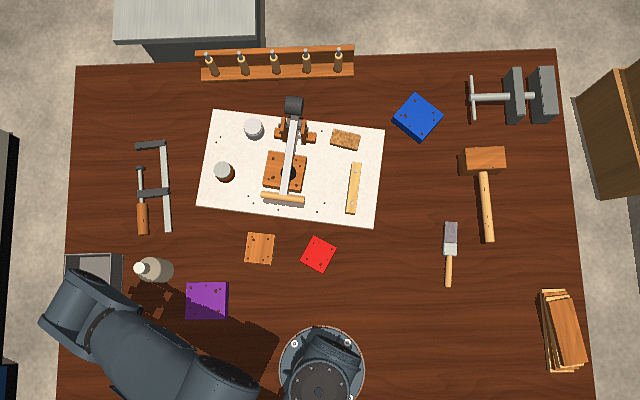

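View pics/wrist0.png

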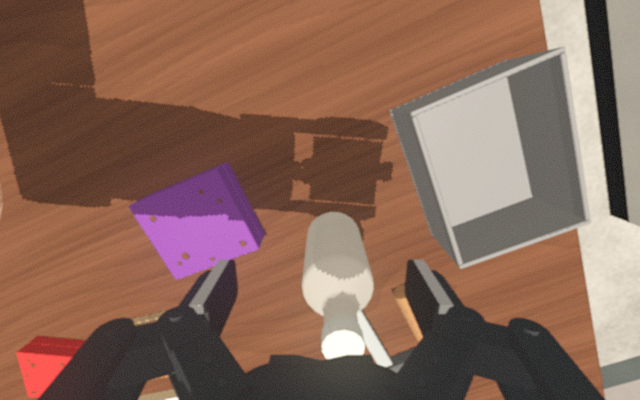

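The candidates for the blank, in top-picture pixels, are:
- wood block on the board under the pad (285,172)
- wood block on the bench (260,248), the same colour but smaller
- red (318,254)
- purple (207,300)
- blue (417,117)

By the description it is the one under the pad. The cleat is at (354,188) on the right (-y), the jar at (223,172) on the left. Next I'll check this in a close crop and measure.

```bash
cat > h.py <<'E'
import numpy as np, cv2
from scipy.spatial.transform import Rotation as R
def rays(d,px):
    px=np.atleast_2d(px).astype(float); H=d['img'].shape[0]
    f=H/2/np.tan(np.radians(d['vfov'])/2)
    c=np.c_[(px[:,0]-d['cx'])/f,-(px[:,1]-d['cy'])/f,-np.ones(len(px))]
    q=d['rotation']; Rm=R.from_quat([q[1],q[2],q[3],q[0]]).as_matrix()
    return np.array(d['position']),c@Rm.T
def onplane(d,px,z):
    o,r=rays(d,px); t=(z-o[2])/r[:,2]; return o+r*t[:,None]
def project(d,P):
    P=np.atleast_2d(P).astype(float);H=d['img'].shape[0];f=H/2/np.tan(np.radians(d['vfov'])/2)
    q=d['rotation']; Rm=R.from_quat([q[1],q[2],q[3],q[0]]).as_matrix()
    c=(P-d['position'])@Rm
    return np.c_[d['cx']+f*c[:,0]/-c[:,2], d['cy']-f*c[:,1]/-c[:,2]]
E
python3 - <<'E'
from plant import robot
import cv2,numpy as np
from h import *
d=robot.get_image('top')
np.savez('top0.npz',**{k:np.array(v) for k,v in d.items()})
im=d['img'][:,:,::-1]
cv2.imwrite('pics/crop0.png',cv2.resize(im[85:245,190:395],None,fx=3.7,fy=3.7,interpolation=cv2.INTER_CUBIC))
# board white mask
hsv=cv2.cvtColor(d['img'],cv2.COLOR_RGB2HSV)
m=((hsv[:,:,1]<45)&(hsv[:,:,2]>190)).astype(np.uint8); m[:100]=0;m[235:]=0;m[:,:190]=0;m[:,395:]=0
c=max(cv2.findContours(cv2.morphologyEx(m,cv2.MORPH_CLOSE,np.ones((5,5))),cv2.RETR_EXTERNAL,2)[0],key=cv2.contourArea)
r=cv2.minAreaRect(c);print(r)
b=cv2.boxPoints(r);P=onplane(d,b,.018);print(b,P)
print([np.linalg.norm(P[i]-P[(i+1)%4]) for i in range(4)],P.mean(0))
E
```

```text
((290.4172668457031, 167.46746826171875), (178.3155975341797, 98.94447326660156), 7.4314093589782715)
[[195.60965 204.99255]
 [208.40707 106.87918]
 [385.22488 129.94238]
 [372.42746 228.05576]] [[ 0.50811328  0.37811455  0.018     ]
 [ 0.83020806  0.34132857  0.018     ]
 [ 0.73232081 -0.22644451  0.018     ]
 [ 0.41880307 -0.17150964  0.018     ]]
[np.float64(0.32418861405789773), np.float64(0.576149454872264), np.float64(0.3182942319869173), np.float64(0.5568330668410233)] [0.6223613  0.08037224 0.018     ]
```

View pics/crop0.png

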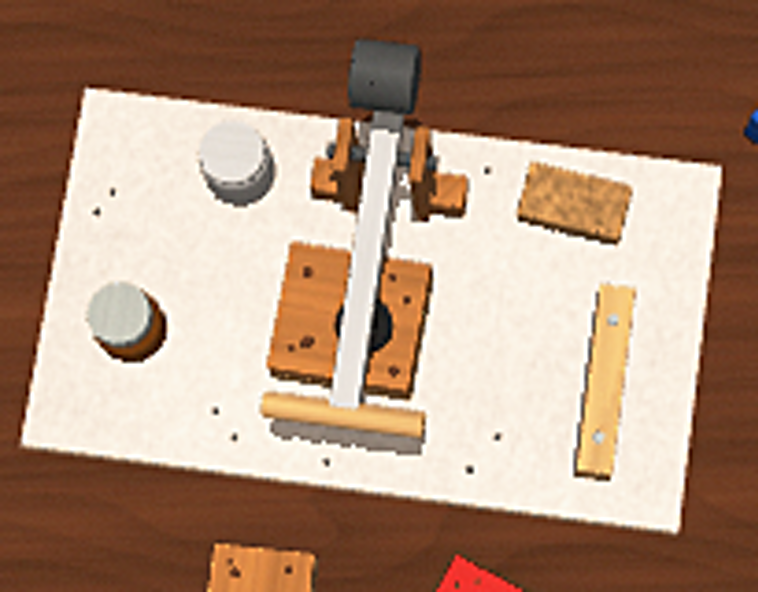

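The crop confirms it: the wooden blank lies under the pad on the board, crop corners (290,243), (432,264), (410,388), (270,372). The crossbar runs (262,405)-(424,423), the cleat is at (605,380), the jar's top at (119,312).

Run:
```python
import numpy as np
from h import *
d=dict(np.load('top0.npz'))
u=lambda l:np.array(l)/3.7+[190,85]-0.36
def show(n,l,z):
    P=onplane(d,u(l),z); print(n,P[:,:2].round(3).tolist(),'mean',P.mean(0)[:2].round(4),'len',[round(float(np.linalg.norm(P[i]-P[(i+1)%len(P)])),3) for i in range(len(P))]); return P
B=show('board',[(85,88),(722,165),(680,533),(22,447)],.018)
yax=(B[0]-B[1]+B[3]-B[2])[:2]; xa=(B[0]-B[3]+B[1]-B[2])[:2]
print('yaw from y',np.arctan2(-yax[0],yax[1]),'from x',np.arctan2(xa[1],xa[0]))
K=show('blank',[(290,243),(432,264),(410,388),(270,372)],.063)
C=show('cleat',[(601,285),(635,290),(611,472),(577,468)],.053)
X=show('bar',[(262,405),(424,423)],.118)
J=show('jar',[(119,312)],.08);show('tin',[(234,150)],.078)
for n,P in (('blank',K),('cleat',C)):
    y=(P[0]-P[1]+P[3]-P[2])[:2]; x=(P[0]-P[3]+P[1]-P[2])[:2]
    print(n,np.arctan2(-y[0],y[1]),np.arctan2(x[1],x[0]))
o=B.mean(0)[:2];th=(np.arctan2(-yax[0],yax[1])+np.arctan2(xa[1],xa[0]))/2
Rm=np.array([[np.cos(th),-np.sin(th)],[np.sin(th),np.cos(th)]])
for n,P in (('blank',K),('cleat',C),('bar',X),('jar',J)): print(n,'press',((P.mean(0)[:2]-o)@Rm).round(4))
print('th',th,'pivot',o+Rm@[.1,0],'bar exp',o+Rm@[-.115,0])
```

```text
board [[0.824, 0.328], [0.735, -0.225], [0.417, -0.174], [0.507, 0.378]] mean [0.6206 0.0765] len [0.56, 0.322, 0.56, 0.322]
yaw from y -0.16111838467581893 from x -0.1579346284598695
blank [[0.665, 0.143], [0.643, 0.025], [0.538, 0.046], [0.555, 0.161]] mean [0.6001 0.0938] len [0.12, 0.107, 0.117, 0.111]
cleat [[0.623, -0.115], [0.617, -0.143], [0.464, -0.117], [0.469, -0.09]] mean [ 0.5432 -0.1163] len [0.029, 0.155, 0.028, 0.156]
bar [[0.517, 0.16], [0.498, 0.032]] mean [0.5072 0.0962] len [0.13, 0.13]
jar [[0.606, 0.283]] mean [0.6058 0.283 ] len [0.0]
tin [[0.742, 0.188]] mean [0.7424 0.1878] len [0.0]
blank -0.16648735119857364 -0.1759005874528351
cleat -0.1669609353406807 -0.16650308973348987
blank press [-0.0231  0.0138]
cleat press [-0.0458 -0.2027]
bar press [-0.1151  0.0014]
jar press [-0.0474  0.2015]
th -0.15952650656784423 pivot [0.71936861 0.06064312] bar exp [0.50709855 0.09479603]
```

```bash
cat > go.py <<'E'
import sys,numpy as np
from plant import robot
from scipy.spatial.transform import Rotation as R
def st():
    s=robot.read_state();q=s['tcp_rot'];return s,R.from_quat([q[1],q[2],q[3],q[0]]).as_matrix()
s,M=st();y=M[:,1]
print('t',s['clock'],'pos',np.round(s['eef_pos'],4),'yawY',np.arctan2(y[1],y[0]).round(4),'q',np.round(s['joint_positions'],2),'F',np.round(s['ft_force'],1),'gap',round(s['finger_gap'],3))
for a in sys.argv[1:]:
    v=[float(k) for k in a.split(',')]
    d=np.array(v[:3])-s['eef_pos'];out='shift %s'%np.round(d@M,4)
    if len(v)>3: out+=' turn %.3f'%(-((v[3]-np.arctan2(y[1],y[0])+np.pi)%(2*np.pi)-np.pi))
    print(out)
E
python3 go.py 0.2164,0.5053,0.30 0.5135,0.135,0.30,-0.16
```

```text
t 0.2 pos [0.2165 0.5054 0.253 ] yawY 1.166 q [ 1.08  0.35  1.65  0.    1.14 -0.08] F [-0.9  0.  -0.5] gap 1.005
shift [ 0.     -0.0002 -0.047 ]
shift [-0.4189 -0.2235 -0.0469] turn 1.326
```

```bash
python3 -m handwheel '[[0,0,-0.047,0],[-0.06,-0.032,-0.047,0.18],[-0.115,-0.061,-0.047,0.36],[-0.17,-0.091,-0.047,0.54],[-0.225,-0.12,-0.047,0.72],[-0.28,-0.15,-0.047,0.9],[-0.335,-0.179,-0.047,1.08],[-0.39,-0.208,-0.047,1.25]]' 1 20; python3 -m handwheel '[[0,0,0,0]]'; python3 go.py 0.5135,0.135,0.30,-0.16
```

```text
clock: 1.2
eef_pos: [0.4913, 0.1624, 0.3003]
tcp_rot: [-0.0, 0.738, 0.675, 0.0]
ft_force: [1.5, -0.4, -0.3]
finger_gap: 1.003
clock: 1.32
eef_pos: [0.4921, 0.1613, 0.2999]
tcp_rot: [0.0, 0.738, 0.674, -0.0]
ft_force: [-0.5, 0.8, -0.3]
finger_gap: 0.994
t 1.325 pos [0.4921 0.1613 0.2999] yawY -0.0908 q [ 0.23  0.25  1.68 -0.    1.22  0.32] F [-0.5  0.8 -0.3] gap 0.994
shift [-0.0242  0.0237 -0.0001] turn 0.069
```

```bash
python3 -m handwheel '[[-0.024,0.024,0,0.069],[-0.024,0.024,0.04,0.069],[-0.024,0.024,0.08,0.069],[-0.024,0.024,0.11,0.069],[-0.024,0.024,0.11,0.069]]'
python3 - <<'E'
from plant import robot
import cv2
for n in ['scene','top','wrist']:
    d=robot.get_image(n); im=d['img'][:,:,::-1]
    if n=='scene': im=cv2.resize(im[140:300,200:420],None,fx=3.5,fy=3.5)
    if n=='top': im=cv2.resize(im[85:245,190:395],None,fx=3.5,fy=3.5)
    cv2.imwrite(f'pics/{n}1.png',im)
E
python3 go.py 0.5135,0.135,0.118,-0.16
```

```text
clock: 1.95
eef_pos: [0.5108, 0.1388, 0.1887]
tcp_rot: [-0.001, 0.759, 0.652, -0.002]
ft_force: [0.0, -1.0, -0.6]
finger_gap: 1.0
t 2.1 pos [0.5127 0.1388 0.1917] yawY -0.1522 q [0.18 0.39 1.76 0.   0.99 0.33] F [-0.  -0.3  0.3] gap 0.998
shift [-0.0037  0.0012  0.0737] turn 0.008
```

View pics/wrist1.png

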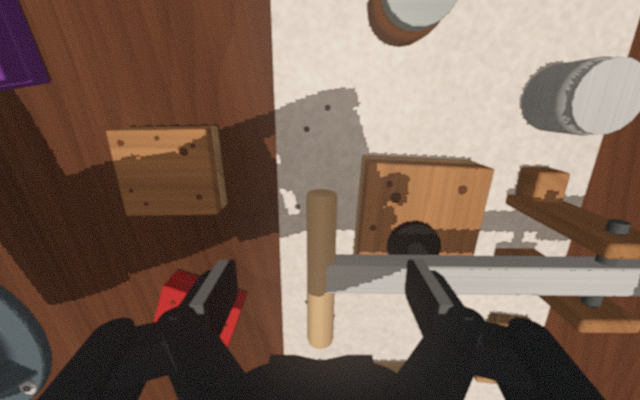

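View pics/scene1.png

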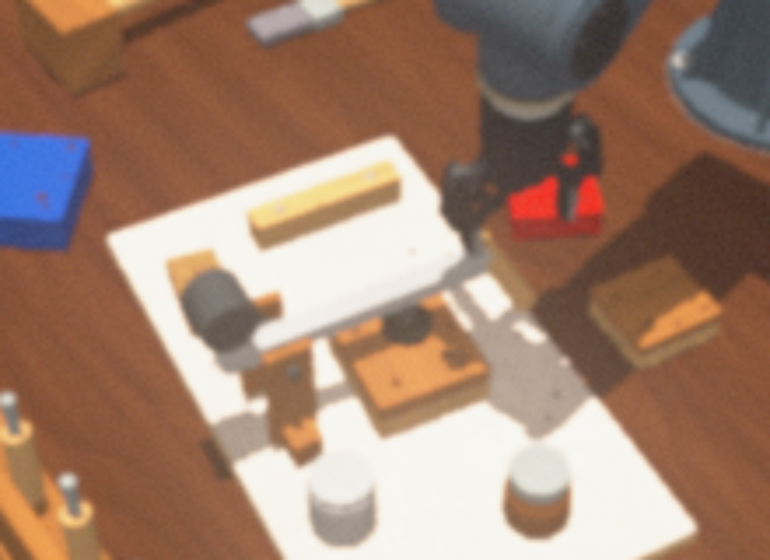

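```bash
python3 - <<'E'
from plant import robot
import numpy as np
from scipy.spatial.transform import Rotation as R
s=robot.read_state();d=robot.get_image('wrist')
q=s['tcp_rot'];M=R.from_quat([q[1],q[2],q[3],q[0]]).as_matrix()
f=200/np.tan(np.radians(d['vfov'])/2);m=d['mount']
for p in [(322,192),(320,345),(321,268)]:
    c=np.array([(p[0]-d['cx'])/f,-(p[1]-d['cy'])/f,-1])
    o=s['eef_pos']+M@m[:3,3]; r=M@(m[:3,:3]@c); print((o+r*(.12-o[2])/r[2]).round(4))
E
python3 go.py 0.5135,0.135,0.118,-0.16
```

```text
[0.5182 0.1644 0.12  ]
[0.4969 0.0357 0.12  ]
[0.5087 0.1065 0.12  ]
t 2.15 pos [0.5128 0.1387 0.1918] yawY -0.1524 q [0.18 0.39 1.76 0.   0.99 0.33] F [-0.3 -0.3  0.9] gap 1.003
shift [-0.0036  0.0011  0.0738] turn 0.008
```

```bash
python3 -m handwheel '[[-0.002,0.001,0.03,0.008],[-0.002,0.001,0.055,0.008],[-0.002,0.001,0.072,0.008],[-0.002,0.001,0.072,0.008]]' 1 20;python3 -m handwheel '[[0,0,0,0],[0,0,0,0],[0,0,0,0],[0,0,0,0],[0,0,0,0],[0,0,0,0]]' 0 20; python3 go.py
```

```text
clock: 2.65
eef_pos: [0.5128, 0.1362, 0.1181]
tcp_rot: [-0.0, 0.762, 0.648, -0.0]
ft_force: [0.8, 0.1, 0.0]
finger_gap: 1.0
clock: 3.4
eef_pos: [0.5124, 0.1363, 0.1187]
tcp_rot: [-0.0, 0.762, 0.648, -0.0]
ft_force: [-5.8, 1.3, 7.7]
finger_gap: 0.247
t 3.4 pos [0.5124 0.1363 0.1187] yawY -0.1611 q [0.17 0.5  1.81 0.   0.83 0.33] F [-5.8  1.3  7.7] gap 0.247
```

```bash
python3 -m handwheel '[[0,0.001,-0.0215,0],[0,0.0043,-0.0427,0],[0,0.0096,-0.0635,0],[0,0.017,-0.0837,0],[0,0.0263,-0.1031,0],[0,0.0375,-0.1214,0],[0,0.0506,-0.1385,0],[0,0.0506,-0.1385,0]]'; python3 go.py
python3 - <<'E'
from plant import robot
import cv2
d=robot.get_image('scene'); im=d['img'][:,:,::-1]
cv2.imwrite(f'pics/scene2.png',cv2.resize(im[100:300,180:420],None,fx=3,fy=3))
E
```

```text
clock: 4.4
eef_pos: [0.5583, 0.1289, 0.2591]
tcp_rot: [-0.004, 0.762, 0.648, -0.004]
ft_force: [-40.7, 3.2, 30.3]
finger_gap: 0.249
t 4.4 pos [0.5583 0.1289 0.2591] yawY -0.1605 q [0.14 0.39 1.58 0.   1.18 0.3 ] F [-40.7   3.2  30.3] gap 0.249
```

View pics/scene2.png

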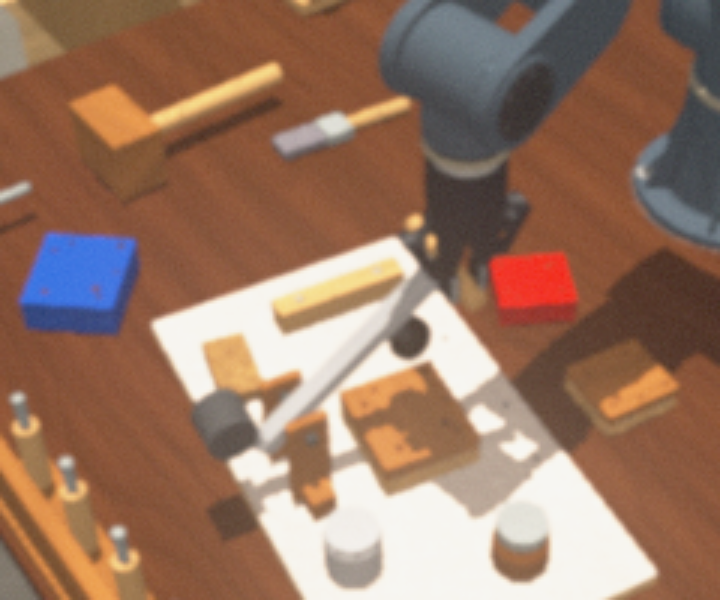

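```bash
python3 -m handwheel '[[0,-0.003,-0.0026,0],[0,-0.003,-0.0026,0],[0,-0.003,-0.0026,0]]'; python3 go.py
```

```text
clock: 4.82
eef_pos: [0.5581, 0.1289, 0.2595]
tcp_rot: [-0.002, 0.762, 0.648, -0.002]
ft_force: [-14.1, 1.0, 9.7]
finger_gap: 0.247
t 4.825 pos [0.5581 0.1289 0.2595] yawY -0.1608 q [0.15 0.39 1.58 0.   1.18 0.31] F [-14.1   1.    9.7] gap 0.247
```

```bash
python3 -m handwheel '[[0,0.0132,-0.0171,0],[0,0.0296,-0.0316,0],[0,0.0472,-0.0441,0],[0,0.066,-0.0549,0],[0,0.066,-0.0549,0]]'; python3 go.py
```

```text
clock: 5.45
eef_pos: [0.6258, 0.1178, 0.3159]
tcp_rot: [0.0, 0.762, 0.648, 0.001]
ft_force: [-6.8, 0.5, 11.0]
finger_gap: 0.247
t 5.45 pos [0.6258 0.1178 0.3159] yawY -0.1615 q [0.11 0.46 1.33 0.   1.35 0.27] F [-6.8  0.5 11. ] gap 0.247
```

```bash
python3 -m handwheel '[[0,0.0193,-0.0098,0],[0,0.0397,-0.0166,0],[0,0.0607,-0.0213,0],[0,0.082,-0.0239,0],[0,0.082,-0.0239,0]]'; python3 go.py;  python3 -m handwheel '[[0,0,0,0],[0,0,0,0],[0,0,0,0],[0,0,0,0]]' 1; python3 go.py
python3 - <<'E'
from plant import robot
import cv2
d=robot.get_image('scene'); im=d['img'][:,:,::-1]
cv2.imwrite(f'pics/scene3.png',cv2.resize(im[100:300,180:420],None,fx=3,fy=3))
E
```

```text
clock: 6.08
eef_pos: [0.7069, 0.1045, 0.338]
tcp_rot: [0.0, 0.762, 0.648, 0.0]
ft_force: [1.0, -1.2, 2.6]
finger_gap: 0.248
t 6.075 pos [0.7069 0.1045 0.338 ] yawY -0.1615 q [ 0.08  0.61  1.04 -0.    1.49  0.24] F [ 1.  -1.2  2.6] gap 0.248
clock: 6.58
eef_pos: [0.7058, 0.1049, 0.3383]
tcp_rot: [0.0, 0.762, 0.648, 0.0]
ft_force: [1.9, 0.9, -0.8]
finger_gap: 1.0
t 6.575 pos [0.7058 0.1049 0.3383] yawY -0.1609 q [ 0.08  0.61  1.04 -0.    1.49  0.24] F [ 1.9  0.9 -0.8] gap 1.0
```

View pics/scene3.png

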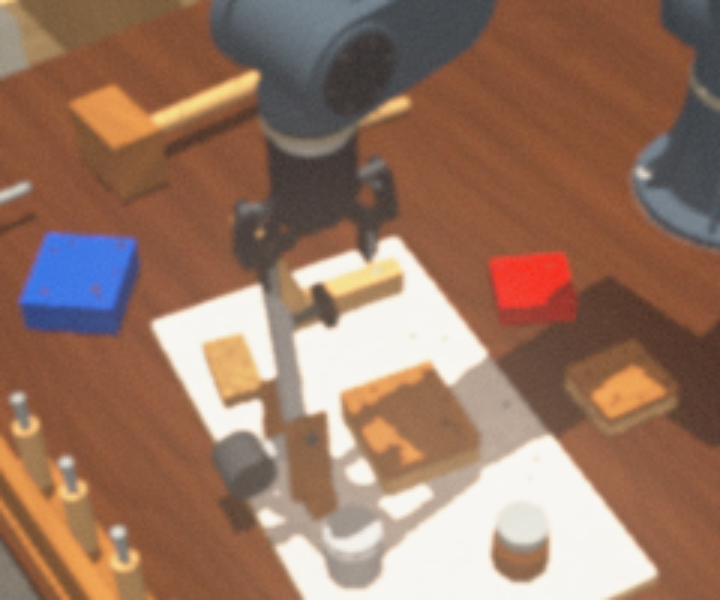

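The arm is now past vertical and leans on the rear finger, with the crossbar at (285,285). I'll withdraw straight up.

```bash
python3 -m handwheel '[[0,0,-0.03,0],[0,0,-0.06,0],[0,0,-0.08,0],[0,0,-0.08,0]]'; python3 -m handwheel '[[0,-0.05,0,0],[0,-0.1,0,0],[0,-0.15,0,0],[0,-0.2,0,0],[0,-0.2,0,0]]'; python3 go.py
python3 - <<'E'
from plant import robot
import cv2
d=robot.get_image('scene'); im=d['img'][:,:,::-1]
cv2.imwrite(f'pics/scene4.png',cv2.resize(im[100:300,180:420],None,fx=3,fy=3))
E
```

```text
clock: 7.12
eef_pos: [0.7061, 0.1049, 0.4198]
tcp_rot: [0.001, 0.762, 0.648, 0.001]
ft_force: [0.9, 0.0, -0.5]
finger_gap: 1.001
clock: 7.75
eef_pos: [0.5058, 0.1374, 0.4179]
tcp_rot: [-0.0, 0.761, 0.648, -0.0]
ft_force: [0.5, 0.4, -0.7]
finger_gap: 1.001
t 7.75 pos [0.5058 0.1374 0.4179] yawY -0.1596 q [0.18 0.18 1.47 0.   1.49 0.34] F [ 0.5  0.4 -0.7] gap 1.001
```

View pics/scene4.png

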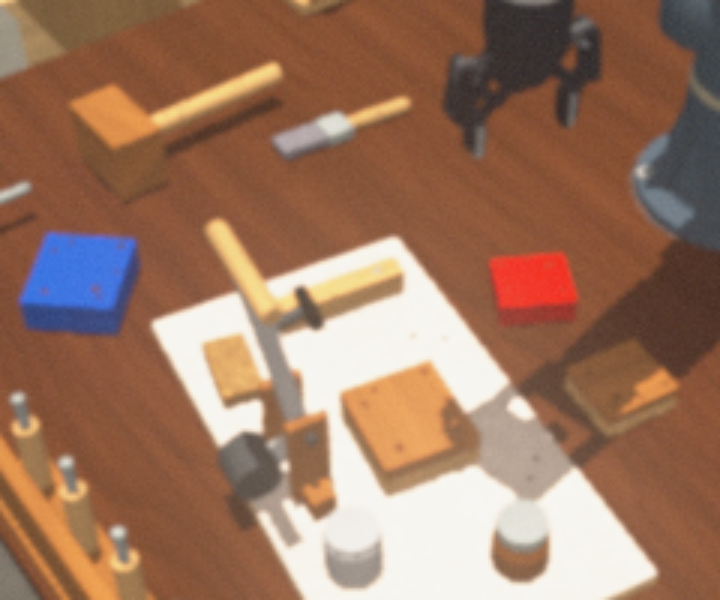

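The arm stays raised by itself, crossbar at (240,270), and the blank still lies flat at (410,425). Next I'll go to the left of the blank, between it and the jar.

```bash
python3 -m handwheel '[[0,0,0.04,0],[0,0,0.08,0]]' 0.6; python3 go.py 0.610,0.188,0.15,-0.16 0.610,0.188,0.052,-0.16
python3 - <<'E'
from plant import robot
import cv2,numpy as np
d=robot.get_image('top'); im=d['img'][:,:,::-1]
cv2.imwrite(f'pics/top5.png',cv2.resize(im[85:245,190:395],None,fx=3.7,fy=3.7,interpolation=cv2.INTER_CUBIC))
E
```

```text
clock: 8.05
eef_pos: [0.5092, 0.1367, 0.3364]
tcp_rot: [-0.0, 0.762, 0.648, -0.0]
ft_force: [0.1, 0.1, -0.6]
finger_gap: 0.609
t 8.05 pos [0.5092 0.1367 0.3364] yawY -0.1613 q [ 0.17  0.23  1.6  -0.    1.31  0.34] F [ 0.1  0.1 -0.6] gap 0.609
shift [0.0669 0.0913 0.1863] turn -0.001
shift [0.0669 0.0913 0.2843] turn -0.001
```

View pics/top5.png

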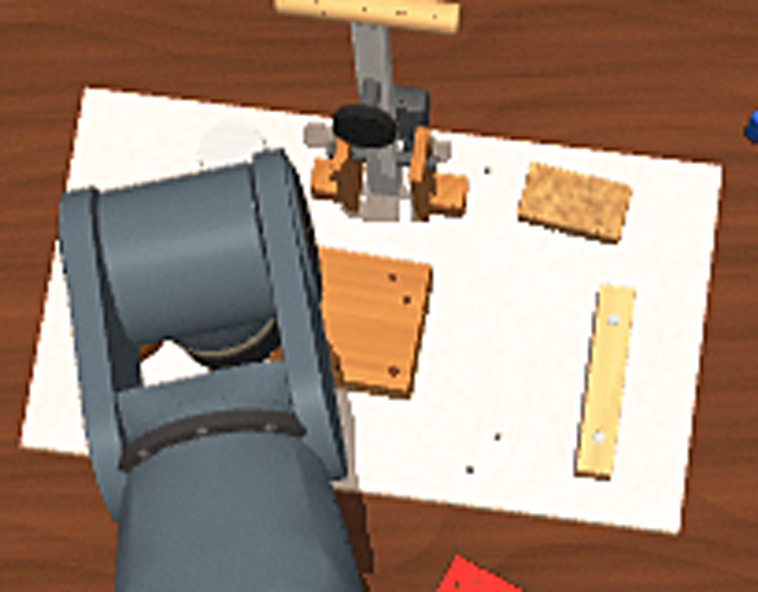

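```bash
python3 go.py 0.5984,0.1905,0.052
```

```text
t 8.1 pos [0.5074 0.1363 0.3309] yawY -0.1614 q [ 0.17  0.24  1.61 -0.    1.3   0.34] F [ 0.3  0.2 -4.9] gap 0.6
shift [0.0689 0.0832 0.2781]
```

```bash
python3 -m handwheel '[[0.035,0.042,0.03,0],[0.069,0.083,0.06,0],[0.069,0.083,0.11,0],[0.069,0.083,0.16,0],[0.069,0.083,0.18,0],[0.069,0.083,0.18,0]]'; python3 go.py 0.5984,0.1905,0.052
python3 - <<'E'
from plant import robot
import cv2,numpy as np
for n in ('wrist','scene'):
    im=robot.get_image(n)['img'][:,:,::-1]
    if n=='scene': im=cv2.resize(im[100:300,180:420],None,fx=3,fy=3)
    cv2.imwrite(f'pics/{n}6.png',im)
E
```

```text
clock: 8.85
eef_pos: [0.6014, 0.1914, 0.1564]
tcp_rot: [-0.001, 0.762, 0.648, -0.002]
ft_force: [-0.5, -0.7, -0.3]
finger_gap: 0.604
t 8.85 pos [0.6014 0.1914 0.1564] yawY -0.1613 q [ 0.23  0.6   1.51 -0.    1.03  0.4 ] F [-0.5 -0.7 -0.3] gap 0.604
shift [-0.0012 -0.0025  0.1044]
```

View pics/wrist6.png

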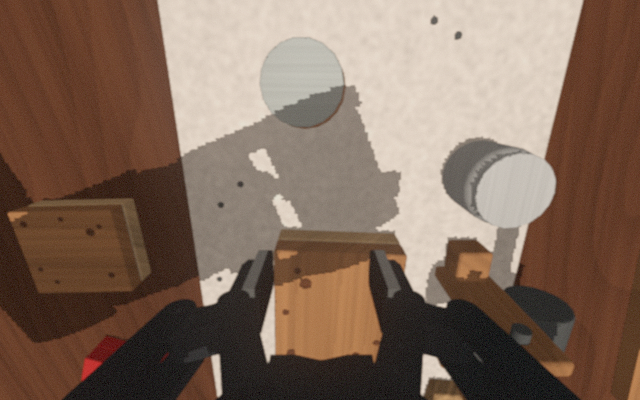

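View pics/scene6.png

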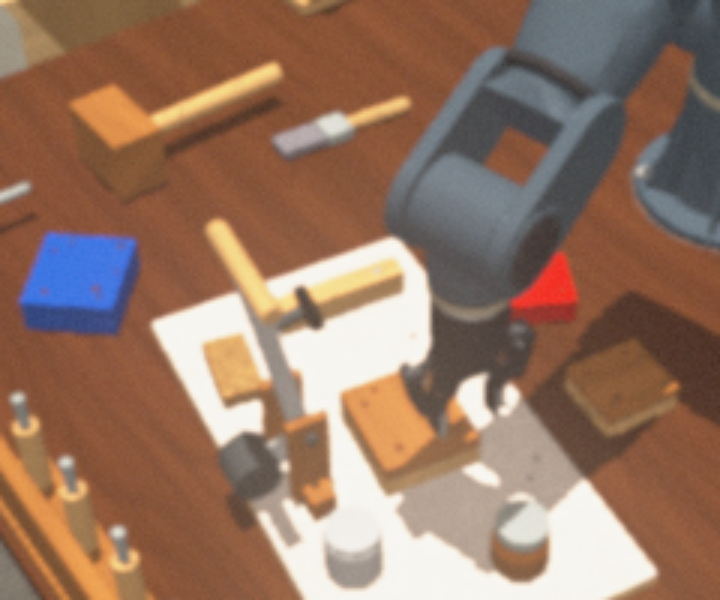

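Run:
```python
from plant import robot
import numpy as np
from scipy.spatial.transform import Rotation as R
s=robot.read_state();d=robot.get_image('wrist')
f=200/np.tan(np.radians(d['vfov'])/2);m=d['mount']
def t(p,z):
    c=np.array([(p[0]-d['cx'])/f,-(p[1]-d['cy'])/f,-1]); r=m[:3,:3]@c; o=m[:3,3]
    return (o+r*(s['eef_pos'][2]-z-o[2])/r[2]).round(4)
print('blank top edge',t((277,241),.063),t((404,248),.063))
print('blank bottom edge',t((280,232),.018),t((394,233),.018))
print('jar',t((302,82),.08),t((302,126),.08))
```

```text
blank top edge [-0.0224 -0.0348  0.0961] [-0.0288  0.0684  0.0961]
blank bottom edge [-0.0348 -0.0388  0.1411] [-0.0359  0.0714  0.1411]
jar [ 0.0956 -0.0111  0.0791] [ 0.0689 -0.0117  0.0791]
```

```bash
python3 -m handwheel '[[0.008,0,0.03,0],[0.008,0,0.06,0],[0.008,0,0.085,0],[0.008,0,0.102,0],[0.008,0,0.102,0]]'; python3 go.py 0.5984,0.1905,0.052
```

```text
clock: 9.62
eef_pos: [0.6028, 0.1996, 0.056]
tcp_rot: [-0.0, 0.762, 0.648, -0.0]
ft_force: [0.8, -0.5, 0.3]
finger_gap: 0.601
t 9.625 pos [0.6028 0.1996 0.056 ] yawY -0.1611 q [ 0.25  0.74  1.54 -0.    0.85  0.41] F [ 0.8 -0.5  0.3] gap 0.601
shift [-0.0096 -0.0029  0.004 ]
```

```bash
python3 -m handwheel '[[-0.01,0,0.003,0],[-0.02,0,0.003,0],[-0.03,0,0.003,0],[-0.04,0,0.003,0],[-0.05,0,0.003,0],[-0.06,0,0.003,0],[-0.07,0,0.003,0],[-0.08,0,0.003,0]]'; python3 go.py
python3 - <<'E'
from plant import robot
import cv2,numpy as np
im=robot.get_image('scene')['img'][:,:,::-1]
cv2.imwrite(f'pics/scene7.png',cv2.resize(im[100:300,180:420],None,fx=3,fy=3))
E
```

```text
clock: 10.62
eef_pos: [0.5904, 0.1204, 0.0537]
tcp_rot: [0.0, 0.762, 0.648, 0.001]
ft_force: [0.9, 5.9, 3.9]
finger_gap: 0.597
t 10.625 pos [0.5904 0.1204 0.0537] yawY -0.1608 q [0.12 0.7  1.64 0.   0.8  0.28] F [0.9 5.9 3.9] gap 0.597
```

View pics/scene7.png

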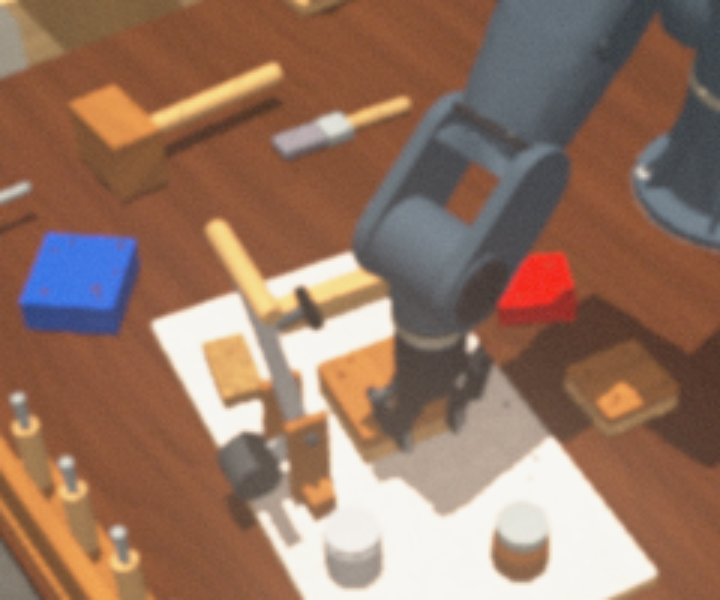

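The blank slides ahead of the fingers (crop (370,390)) and the raised arm is clear of the wrist. I'll keep pushing.

```bash
python3 -m handwheel '[[-0.01,0,0,0],[-0.02,0,0,0],[-0.03,0,0,0],[-0.04,0,0,0],[-0.05,0,0,0],[-0.06,0,0,0],[-0.07,0,0,0],[-0.076,0,0,0]]'; python3 go.py
python3 - <<'E'
from plant import robot
import cv2,numpy as np
for n in ('top','scene'):
    im=robot.get_image(n)['img'][:,:,::-1]
    im=im[100:300,180:420] if n=='scene' else im[85:245,190:395]
    cv2.imwrite(f'pics/{n}8.png',cv2.resize(im,None,fx=3,fy=3))
E
```

```text
clock: 11.68
eef_pos: [0.5781, 0.0454, 0.0536]
tcp_rot: [0.0, 0.762, 0.648, 0.0]
ft_force: [0.7, 5.6, 2.8]
finger_gap: 0.596
t 11.675 pos [0.5781 0.0454 0.0536] yawY -0.1611 q [-0.    0.67  1.7   0.    0.77  0.16] F [0.7 5.6 2.8] gap 0.596
```

View pics/scene8.png

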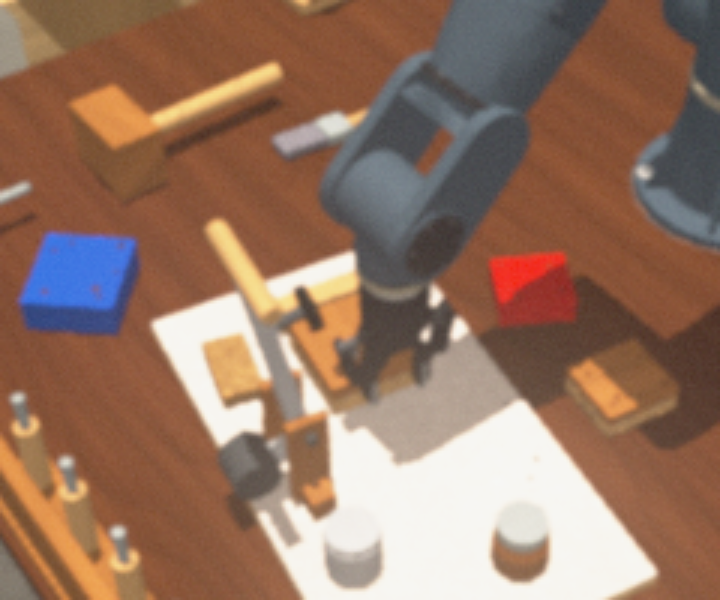

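View pics/top8.png

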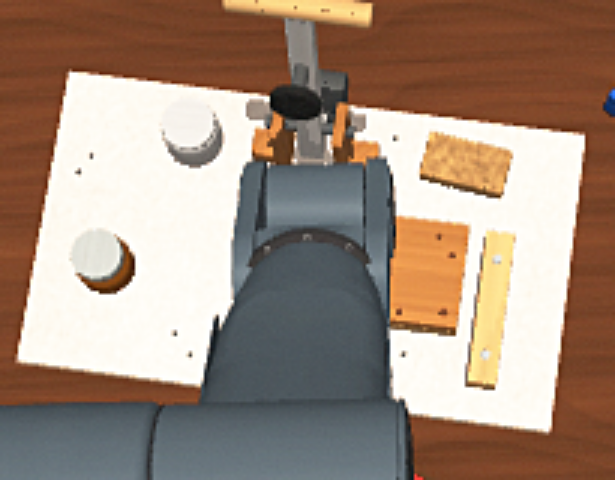

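About 20 mm remain to the cleat (crop x 468→485). I'll creep in and watch the force.

```bash
python3 -m handwheel '[[-0.005,0,0,0],[-0.01,0,0,0],[-0.014,0,0,0],[-0.016,0,0,0],[-0.016,0,0,0]]'; for i in 1; do python3 -m handwheel '[[-0.002,0,0,0],[-0.002,0,0,0]]';python3 -m handwheel '[[-0.002,0,0,0],[-0.002,0,0,0]]'; done;  python3 go.py
```

```text
clock: 12.4
eef_pos: [0.5751, 0.0295, 0.0531]
tcp_rot: [0.0, 0.762, 0.648, -0.0]
ft_force: [0.8, 1.2, 0.1]
finger_gap: 0.603
clock: 12.65
eef_pos: [0.5751, 0.0285, 0.0531]
tcp_rot: [-0.0, 0.762, 0.648, 0.001]
ft_force: [2.7, 9.1, 0.8]
finger_gap: 0.596
clock: 12.9
eef_pos: [0.5751, 0.0284, 0.0533]
tcp_rot: [-0.001, 0.762, 0.648, 0.002]
ft_force: [4.7, 24.2, -1.1]
finger_gap: 0.6
t 12.9 pos [0.5751 0.0284 0.0533] yawY -0.1618 q [-0.03  0.67  1.71  0.    0.76  0.13] F [ 4.7 24.2 -1.1] gap 0.6
```

Contact: 24 N with no further motion, so the blank is against the cleat. I'll back off straight, go up, move away and check.

```bash
python3 -m handwheel '[[0.005,0,0,0],[0.02,0,0,0],[0.035,0,0,0],[0.035,0,-0.04,0],[0.035,0,-0.09,0],[0.035,0,-0.14,0],[0.035,-0.04,-0.19,0],[0.035,-0.09,-0.22,0]]';python3 -m handwheel '[[0.05,0,0,0],[0.1,0,0,0],[0.15,0,0,0],[0.2,0,0,0],[0.25,0,0,0],[0.3,0,0,0],[0.3,0,0,0]]';  python3 go.py
python3 - <<'E'
from plant import robot
import cv2,numpy as np
for n in ('top','scene'):
    d=robot.get_image(n);im=d['img'][:,:,::-1]
    if n=='top': np.savez('top9.npz',**{k:np.array(v) for k,v in d.items()})
    im=im[100:300,180:420] if n=='scene' else im[85:245,190:395]
    cv2.imwrite(f'pics/{n}9.png',cv2.resize(im,None,fx=3.7 if n=='top' else 3,fy=3.7 if n=='top' else 3,interpolation=cv2.INTER_CUBIC))
E
```

```text
clock: 13.9
eef_pos: [0.491, 0.0754, 0.2752]
tcp_rot: [0.001, 0.762, 0.648, 0.001]
ft_force: [0.0, 0.8, 0.4]
finger_gap: 0.6
clock: 14.78
eef_pos: [0.5387, 0.3743, 0.2723]
tcp_rot: [-0.0, 0.761, 0.649, -0.0]
ft_force: [0.1, -1.0, -0.2]
finger_gap: 0.599
t 14.775 pos [0.5387 0.3743 0.2723] yawY -0.1578 q [0.54 0.53 1.33 0.   1.28 0.69] F [ 0.1 -1.  -0.2] gap 0.599
```

View pics/top9.png

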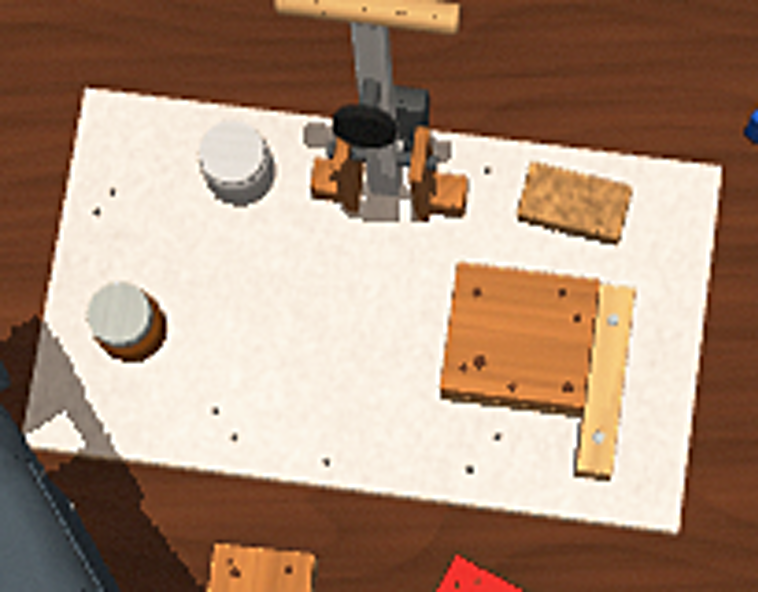

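View pics/scene9.png

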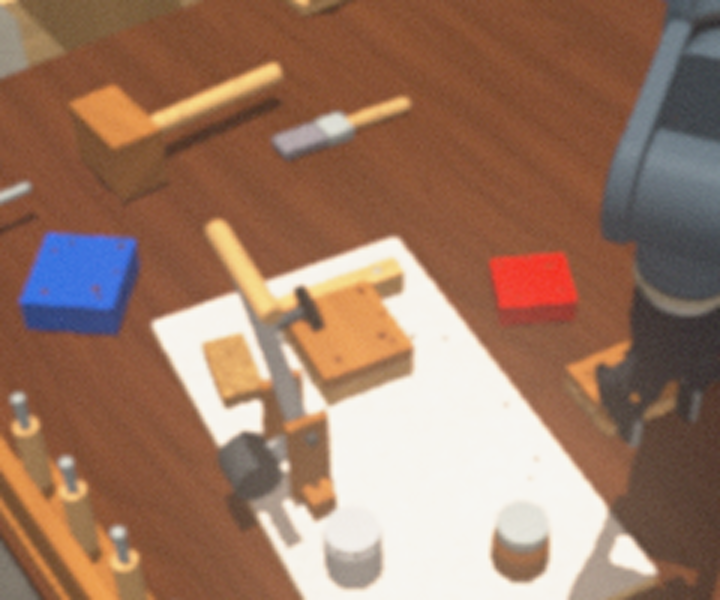

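The blank, corners (457,263), (601,281), (583,405), (443,390), now touches the cleat. Jar (119,312), tin (234,152) and sander (575,203) are unchanged. A numeric check next.

Run:
```python
import numpy as np
from h import *
d=dict(np.load('top9.npz'))
u=lambda l:np.array(l)/3.7+[190,85]-0.36
K=onplane(d,u([(457,263),(601,281),(583,405),(443,388)]),.063)[:,:2]
C=onplane(d,u([(601,285),(635,290),(611,472),(577,468)]),.053)[:,:2]
yk=K[0]-K[1]+K[3]-K[2]; xc=C[0]-C[3]+C[1]-C[2]
ak=np.arctan2(-yk[0],yk[1]); ac=np.arctan2(xc[1],xc[0])
x=np.array([np.cos(ac),np.sin(ac)]);y=np.array([-x[1],x[0]]);D=K.mean(0)-C.mean(0)
print('across',D@y,'along',D@x,'dyaw',ak-ac)
a=dict(np.load('top0.npz'))['img'].astype(int);b=d['img'].astype(int)
df=(np.abs(a-b).max(2)>60)
for n,(x0,y0,x1,y1) in dict(jar=(208,155,240,188),tin=(240,115,270,145),sander=(325,125,365,155),clamp=(130,135,175,238),mallet=(455,140,510,245),brush=(440,215,460,290)).items(): print(n,df[y0:y1,x0:x1].mean().round(3))
```

```text
across 0.07452956268075632 along 0.025345553700047024 dyaw 0.008091359164107248
jar 0.014
tin 0.0
sander 0.0
clamp 0.644
mallet 0.0
brush 0.0
```

The clamp region differs because the robot arm now hides it in the top view. The arm never went near the clamp. Handing in.

```bash
python3 -c "
from plant import robot
print(robot.job_done())"; python3 go.py
```

```text
the job is handed in; nothing more can be done
None
the job is handed in; nothing more can be done
```

The job is handed in at about 14.9 s of the 59 s allowed; no verdict was reported.

**Press arm:** The tool could only point down, so I could not get under the crossbar to push. I gripped its left half at 20 N and led it round its arc to about 1.5 rad. On release it leaned back on the rear finger. I withdrew upwards, and it swung back to its stop and stayed there in every later picture. On the way the wrist force peaked at a reading of about 50 N, because my arc was a few millimetres too tight. I eased that off before continuing.

**Blank:** I pushed its left side with two fingers, without lifting it, until it stopped at the cleat with 24 N. Then I backed away to clear space. From the last top picture:

| Check | Measured | Required |
|---|---|---|
| Origins apart across the cleat | 74.5 mm | 68 to 80 mm |
| Offset along the cleat | 25 mm | within 60 mm |
| Turn from the cleat | 0.008 rad | below 0.06 rad |

**Other things:** The jar, tin, sander, mallet and brush were unchanged between the first and last top pictures. The clamp was hidden by the robot in the last picture and I did not check the glue bottle, so neither has a final check. The tool stayed clear of the clamp, and it was lifted above the bottle's height before it moved away from it.

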